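# Hand inversion on a bottle mixer under latched stop

## Robot

A 6-joint arm with a two-finger parallel gripper is mounted at the origin on a cart in front of the work surface, level with it; the furniture and walls round the work are solid. World frame = base frame: x ahead of the robot, y to its left, z up, the work surface at z = 0. Lengths are in m, angles in rad, forces in N, time in s.
With the tool pointing down it reaches from about 0.375 to 0.9 m from the base axis. Payload 3.1 kg.
Tool frame: the origin (TCP) lies at the very end of the fingers, on their centre line; the grasp point (between the pads) lies r.grip_point_offset behind it (r.grip_point_offset is the distance from the TCP to the grasp point, in m); z points along the fingers, y is the line along which they close (so a half turn about z gives the same grasp; the last joint's range is limited). The gripper opens to 85 mm and grips with 20 to 120 N. Pads are 22 mm wide; open, the fingers measure 114 mm over their backs; the gripper's body (76 mm by 85 mm) begins 54 mm behind the grasp point. The pads swing forward as they close: fully open they stand 13 mm farther back than shut.
Start: joints at [-1.387, 0.527, 1.433, -0, 1.181, -0.178], TCP at [0.221, -0.585, 0.231] pointing down, gripper open.
Joint ranges: [-3.08, 3.08], [-0.75, 2.2], [0.22, 2.44], [-1.43, 4.57], [0, 2.65], [-2.85, 2.85]. Speed limits (rad/s): [2.79, 2.79, 3.14, 3.14, 3.14, 3.14].

## Interface

Orientations are given as a unit quaternion [x, y, z, w].
In Python, from workcell import r gives the robot as it stands.
- The arm moves only by the shell command python3 -m inch 'ROWS'. ROWS is text: rows parted by semicolons, each of 7 numbers parted by spaces: the turn, a rotation vector about the tool's x, y, z in rad, then the shift along the tool's x, y, z in cm, then the opening, from 0 (shut) to 1 (fully open). A call has 1 to 12 rows; each row shifts and turns the commanded pose from where the row before left it, along the tool's axes as they then stand; what a row does not reach is not made up. A row lasts 1/12 s, in which the tool goes at most 41.7 mm and 7.16 degrees, less where a joint would pass 70% of its speed; a pose out of reach is approached as far as the arm can. A call with a gripper value outside its range is refused whole. The fingers move at their own pace and stop on an object; the grip force is fixed at half the most. Time passes only in rows, so rows that do not move let the fingers close. It gives the time, the measured TCP pose, the force, the opening and the grip force at its end, in the units of the state.
- r.state(): the state, without advancing time (a new reading comes with each control period).
- r.snapshot(name): name is "side" or "top" or "wrist"; returns the picture (384x512x3 uint8, red, green, blue); there is no depth.
- r.get_calibration(name): a dict with "K" (3x3 intrinsics, pixels), "cam_to_world" (4x4, takes a point from camera to world coordinates); the wrist camera has in their place "hand_eye" (4x4, takes a point from camera to tool coordinates, whose origin is the TCP and whose axes are the flange's). Camera axes: x right, y down, z forward; pixel columns grow to the right and rows downward; lengths in m; the calibration is good to about 2 mm. A picture is of the moment at which its call begins: read the wrist's pose just before it. get_calibration takes no time and is no camera call.
- r.job_done(): hands the job in; it is judged then, once.
The state is a dict: "t": time; "joint_pos": joint angles; "dq": joint speeds; "tau": joint torques, N m; "tool_pos": TCP position; "eef_rot": TCP orientation; "force": force on the tool from outside, world axes, zero at the start; "moment": the same for the moment, N m; "finger_gap": finger opening in m; "finger_force": force on a finger pad.
Only numpy, scipy, OpenCV 4.12 (cv2) and the standard library are available. Lean on these libraries where they do the work, as an engineer would, in place of code of your own. Each camera call takes 0.05 s, during which the arm holds its last target. There are 200 camera calls.

## Task

The bottle on the end-over-end mixer has to be turned over once by hand. Push the red stop button in until it latches so that the drive cannot start, then use the crank, without touching the bottle, to turn the bottle completely upside down and bring it back upright, cap on top. Only then turn the red button clockwise so that it springs out again and the mixer is ready to run, and leave the other things on the bench where they stand.

Things in the scene. Friction and masses are not known exactly. Their poses are not given: they have to be found in the camera images.
- mixer: White bench mixer, fixed. Base 150 x 330 mm; origin under its centre, x to its back, y to its left. Left: console, deck 70 mm high, red stop button at (10, 100) mm. Middle: tower, 100 x 60 mm at y = -2 mm, 167 mm high. Right: bearing post, y = -136 to -161 mm, top 150 mm high. Between these the bottle turns end over end; rotor axis along y at x = 0, z = 125 mm. Crank arm at y = -173 mm.
- stop_top (a point): Centre of the top of the red mushroom head: 40 mm across, 18 mm high with a 12 mm cylindrical rim, white turn arrows on top, yellow disc below. Out: top 33 mm, underside 14.5 mm above the deck; it goes down 7 mm to its stop. The fingers have room beside it down to the deck.
- stop_press (a joint): How far the button is pushed in, m: 0 out, about 0.005 latched, 0.007 against its stop. It latches when pushed more than about 0.0055 and let go; the spring pushes back with 4 N at the start and 7.5 N at the stop.
- stop_turn (a joint): Turn of the red head, rad, clockwise seen from above: 0 at rest, stop at 0.9. Sprung back to 0 with up to 0.06 N m. A latched button is freed by turning past about 0.65 (37 degrees) and then rises 5 mm as the fingers let go or lift.
- rotor (a joint): Angle of the rotor with the bottle, rad: 0 bottle upright and crank grip straight in front of the axis (-x), pi/2 grip straight above the axis, pi (or -pi) bottle upside down and grip behind the axis. It can turn more than a full turn both ways, and stays where it is left (drag 0.14 N m).
- bottle: Amber reagent bottle with blue screw cap, 48 mm across, 100 mm tall, clamped by two steel bands in the rotor. Origin at the centre of its underside, z towards the cap.
- crank_grip (a point): Middle of the orange crank grip, 23 mm in diameter, 50 mm long, lying along the mixer's y axis and free to revolve on its pin; 50 mm from the rotor axis. Its inner end is 2 mm from the crank arm and its middle 44 mm outside the bearing post.
- crank_centre (a point): Point of the rotor axis in the plane of the middle of the crank grip: the centre of the grip's circle (radius 50 mm).
- timer: White timer with red key, 66 x 66 x 20 mm, lying on the bench, origin under its centre. Bystander.
- dropper: Small white dropper bottle with green tip, 29 mm across, 85 mm tall, standing on the bench, origin under its centre. Bystander.
- petri: Red petri dish, 62 mm across, 15 mm high, origin under its centre. Bystander.
- spare_bottle: Amber bottle with black cap, 58 mm across, 120 mm tall, standing on the bench, origin under its centre. Bystander.

How it is judged:
By the outcome, as a careful person would: the job done as asked, in the order asked, and still so for the second after the job is handed in, with the robot touching nothing.
It also fails if it takes over 72 s, if anything falls off the work surface, if the arm or the gripper's body presses on something with over 40 N, if the wrist force passes 120 N, or if a joint passes its speed limit or range.

## Working session

There is one attempt and no reset: what is moved stays moved. The work goes in short steps, Python scripts to look and compute and a shell command to move; the robot and the scene stay as the last step left them, time stands still between calls to the robot, and variables do not carry over. Pictures are saved under pics/ and viewed, at most 10 in all, crops included, and the job is handed in when it is done.

```bash
ls; mkdir -p pics
python3 - <<'E'
from workcell import r
import cv2,numpy as np
np.set_printoptions(precision=4,suppress=True)
s=r.state();print(s, r.grip_point_offset)
for n in("side","top","wrist"):
    cv2.imwrite(f"pics/{n}0.png",r.snapshot(n)[:,:,::-1]);print(r.get_calibration(n))
a=[cv2.imread(f"pics/{n}0.png") for n in("side","top")]
E
```

```text
pics
{'t': 0.0, 'joint_pos': array([-1.3875,  0.5285,  1.4339,  0.    ,  1.1814, -0.1785]), 'dq': array([ 0.0012,  0.0001, -0.0003, -0.0005,  0.001 ,  0.0011]), 'tau': array([ -0.0018, -44.236 , -17.8021,  -0.0005,   0.0085,  -0.    ]), 'tool_pos': array([ 0.2211, -0.5838,  0.2303]), 'eef_rot': array([ 0.9837,  0.1799,  0.    , -0.0011]), 'force': array([-0.5176,  0.4302, -0.3281]), 'moment': array([-0.0161, -0.0129, -0.0344]), 'finger_force': 0.0, 'finger_gap': 0.08512139240298028} 0.0187
{'K': array([[436.1334,   0.    , 259.0408],
       [  0.    , 436.1334, 182.2258],
       [  0.    ,   0.    ,   1.    ]]), 'cam_to_world': array([[-0.9963, -0.0575,  0.0637,  0.3823],
       [-0.0844,  0.5193, -0.8504,  1.1511],
       [ 0.0158, -0.8527, -0.5222,  0.7123],
       [ 0.    ,  0.    ,  0.    ,  1.    ]])}
{'K': array([[447.2983,   0.    , 253.3144],
       [  0.    , 447.2983, 183.822 ],
       [  0.    ,   0.    ,   1.    ]]), 'cam_to_world': array([[ 0.0037, -0.9828,  0.1846,  0.1978],
       [-0.9999, -0.0054, -0.009 ,  0.17  ],
       [ 0.0098, -0.1845, -0.9828,  1.4218],
       [ 0.    ,  0.    ,  0.    ,  1.    ]])}
{'K': array([[282.6926,   0.    , 256.9397],
       [  0.    , 282.6926, 193.4041],
       [  0.    ,   0.    ,   1.    ]]), 'hand_eye': array([[-0.0001, -0.9608, -0.2771,  0.0707],
       [ 1.    , -0.0004,  0.0011,  0.0003],
       [-0.0012, -0.2771,  0.9608, -0.1431],
       [ 0.    ,  0.    ,  0.    ,  1.    ]])}
```

View pics/top0.png

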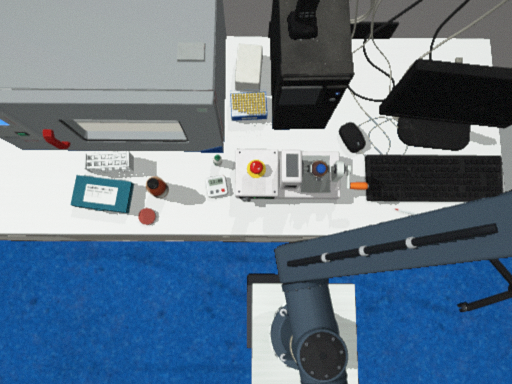

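View pics/side0.png

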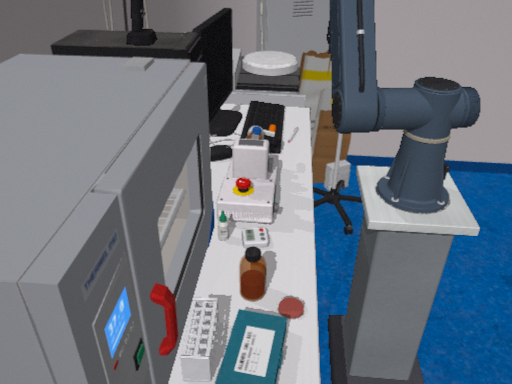

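The top view shows the red button at (256,168), the bottle cap at (320,168) and the orange grip at (358,186). In the side view the button is at (243,185) and the grip at (272,129).

```bash
cat > h.py <<'E'
from workcell import r
import cv2,numpy as np
from scipy.spatial.transform import Rotation as R
np.set_printoptions(precision=4,suppress=True)
def ray(n,u,v,st=None):
    c=r.get_calibration(n)
    if n=="wrist":
        T=np.eye(4);T[:3,:3]=R.from_quat(st["eef_rot"]).as_matrix();T[:3,3]=st["tool_pos"];T=T@c["hand_eye"]
    else: T=c["cam_to_world"]
    d=T[:3,:3]@np.linalg.inv(c["K"])@[u,v,1.]
    return T[:3,3],d/np.linalg.norm(d)
def onz(n,u,v,z,st=None):
    o,d=ray(n,u,v,st);return o+d*(z-o[2])/d[2]
def tri(*rays):
    A=sum(np.eye(3)-np.outer(d,d) for o,d in rays);b=sum((np.eye(3)-np.outer(d,d))@o for o,d in rays)
    return np.linalg.solve(A,b)
def blob(img,h0,h1,s=120,v=80,box=None):
    hsv=cv2.cvtColor(img,cv2.COLOR_RGB2HSV);H=hsv[...,0].astype(int)
    m=((H>=h0)&(H<=h1)) if h0<=h1 else ((H>=h0)|(H<=h1))
    m=(m&(hsv[...,1]>s)&(hsv[...,2]>v)).astype(np.uint8)
    if box: k=np.zeros_like(m);k[box[1]:box[3],box[0]:box[2]]=1;m*=k
    c=max(cv2.findContours(m,cv2.RETR_EXTERNAL,cv2.CHAIN_APPROX_NONE)[0],key=cv2.contourArea)
    return c
def cen(c): return cv2.minAreaRect(c)
E
python3 - <<'E'
from h import *
t=cv2.imread("pics/top0.png")[:,:,::-1].copy();s=cv2.imread("pics/side0.png")[:,:,::-1].copy()
bt=cen(blob(t,172,6,box=(240,150,275,190)));bs=cen(blob(s,172,6,box=(225,170,260,200)))
gt=cen(blob(t,7,20,box=(335,170,375,200)));gs=cen(blob(s,7,20,box=(262,120,282,142)))
ct=cen(blob(t,100,125,100,60,box=(305,150,335,185)))
print(bt,bs,gt,gs,ct)
print("btn",tri(ray("top",*bt[0]),ray("side",*bs[0])),onz("top",*bt[0],.1))
print("grip",tri(ray("top",*gt[0]),ray("side",*gs[0])),onz("top",*gt[0],.125))
print("cap",onz("top",*ct[0],.19))
# white base corners via mask
big=lambda im,b:cv2.resize(im[b[1]:b[3],b[0]:b[2]],None,fx=5,fy=5,interpolation=cv2.INTER_CUBIC)
cv2.imwrite("pics/crop1.png",big(t,(225,135,380,215))[:,:,::-1])
E
```

```text
((255.5, 166.5), (11.0, 11.0), 0.0) ((243.0, 183.0), (10.0, 14.0), 90.0) ((358.5, 185.5), (7.0, 17.0), 90.0) ((271.5, 127.5), (7.0, 7.0), 90.0) ((320.7500305175781, 168.25), (8.485280990600586, 9.192388534545898), 45.0)
btn [0.5009 0.1514 0.0932] [0.4995 0.1515 0.1   ]
grip [ 0.4407 -0.1535  0.1225] [ 0.4381 -0.1527  0.125 ]
cap [ 0.475  -0.0316  0.19  ]
```

View pics/crop1.png

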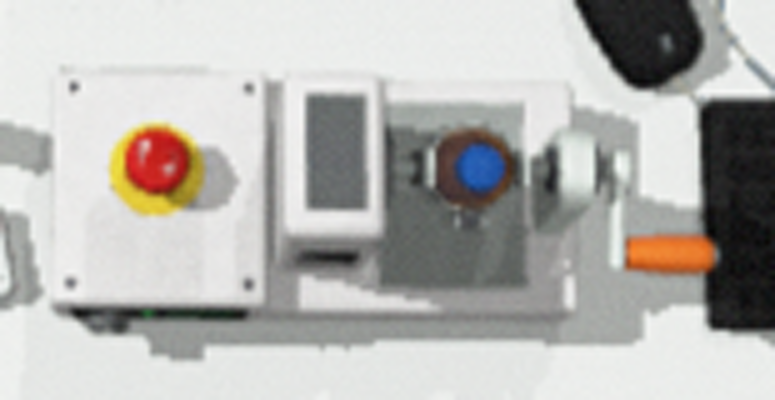

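The crop shows the button at (157,160), the deck screws at (73,87), (248,88), (70,283) and (248,284), the cap at (480,167), and the grip from 626 to 716 at row 253.

Run:
```python
from h import *
P=lambda x,y,z:onz("top",(x+.5)/5-.5+225,(y+.5)/5-.5+135,z)
for p in [(73,87),(248,88),(70,283),(248,284)]: print("screw",P(*p,.07))
print("tower top",[P(*p,.167)[:2] for p in[(285,75),(380,75),(382,235),(285,235)]])
print("post top",[P(*p,.15)[:2] for p in[(553,165),(597,165)]], "cap",P(480,167,.175), "grip ends",P(626,253,.125),P(716,253,.125),"yellow",P(156,170,.07))
print("arm end at axis",P(622,165,.125))
```

```text
screw [0.5524 0.202  0.07  ]
screw [0.5524 0.0929 0.07  ]
screw [0.4285 0.2027 0.07  ]
screw [0.4285 0.0935 0.07  ]
tower top [array([0.5349, 0.0769]), array([0.5352, 0.0218]), array([0.4408, 0.0222]), array([0.4404, 0.0777])]
post top [array([ 0.4862, -0.0804]), array([ 0.4864, -0.1061])] cap [ 0.4791 -0.0336  0.175 ] grip ends [ 0.4389 -0.1269  0.125 ] [ 0.4391 -0.1803  0.125 ] yellow [0.4997 0.1501 0.07  ]
arm end at axis [ 0.4921 -0.1265  0.125 ]
```

```bash
python3 -m inch '0 0 -.12 0 0 0 0;0 0 -.12 0 0 0 0;0 0 -.12 0 0 0 0;0 0 -.12 0 0 0 0;0 0 -.12 0 0 0 0;0 0 -.12 0 0 0 0;0 0 -.12 0 0 0 0;0 0 -.12 0 0 0 0;0 0 -.12 0 0 0 0;0 0 -.12 0 0 0 0;0 0 -.009 0 0 0 0'
```

```text
t: 1.07
tool_pos: [0.2212, -0.5842, 0.2309]
eef_rot: [0.706, 0.708, 0.0, -0.0]
force: [-0.4, -0.2, -0.3]
finger_gap: -0.0003
finger_force: 0.0
```

```bash
python3 -m inch '0 0 0 3.2 1.8 -.4 0;0 0 0 3.2 1.8 -.4 0;0 0 0 3.2 1.8 -.4 0;0 0 0 3.2 1.8 -.4 0;0 0 0 3.2 1.8 -.4 0;0 0 0 3.2 1.8 -.4 0;0 0 0 3.2 1.8 -.4 0;0 0 0 3.2 1.8 -.4 0;0 0 0 3.2 1.8 -.4 0;0 0 0 3.2 1.8 -.4 0;0 0 0 3.2 1.8 -.4 0;0 0 0 3.2 1.8 -.4 0'
python3 - <<'E'
from h import *
s=r.state();np.save("pics/w1.npy",np.r_[s["tool_pos"],s["eef_rot"]])
cv2.imwrite("pics/w1.png",r.snapshot("wrist")[:,:,::-1]); print(s["tool_pos"],r.state()["tool_pos"])
E
```

```text
t: 2.07
tool_pos: [0.4377, -0.1988, 0.2796]
eef_rot: [0.708, 0.706, 0.0, 0.0]
force: [0.9, 0.7, 0.1]
finger_gap: 0.0001
finger_force: 0.0
[ 0.4377 -0.1988  0.2796] [ 0.4402 -0.1931  0.2803]
```

View pics/w1.png

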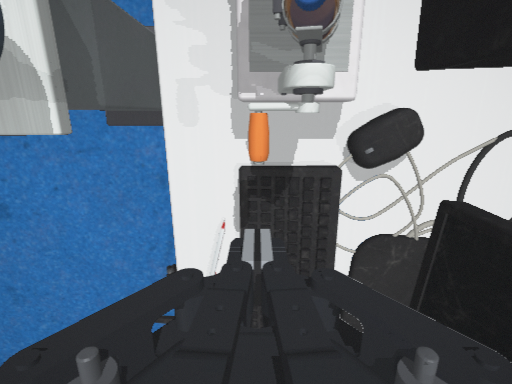

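The wrist view shows the grip at columns 248–270, rows 112–162, and the axis hub end at (308,105).

Run:
```python
from h import *
p=np.load("pics/w1.npy");st=dict(tool_pos=p[:3],eef_rot=p[3:])
w=cv2.imread("pics/w1.png")[:,:,::-1].copy();t=cv2.imread("pics/top0.png")[:,:,::-1].copy()
s=cv2.imread("pics/side0.png")[:,:,::-1].copy()
c=cen(blob(w,7,20,box=(230,100,290,170)));print(c,onz("wrist",*c[0],.125,st))
print("hub",onz("wrist",308,105,.125,st),onz("wrist",306,80,.15,st))
print(tri(ray("wrist",*c[0],st),ray("top",358.5,185.5),ray("side",271.5,127.5)))
cap=cen(blob(w,100,125,100,60,box=(285,0,335,20)));print(cap)
q=r.state();np.save("pics/w2.npy",np.r_[q["tool_pos"],q["eef_rot"]]);cv2.imwrite("pics/w2.png",r.snapshot("wrist")[:,:,::-1])
w=cv2.imread("pics/w2.png")[:,:,::-1].copy();c=cen(blob(w,7,20,box=(220,90,300,190)));print(q["tool_pos"],c,onz("wrist",*c[0],.125,q))
```

```text
((258.5, 137.0), (48.0, 19.0), 90.0) [ 0.4401 -0.1539  0.125 ]
hub [ 0.4899 -0.1224  0.125 ] [ 0.4828 -0.1015  0.15  ]
[ 0.4405 -0.1538  0.1223]
((309.5, 5.0), (10.0, 29.0), 90.0)
[ 0.4402 -0.1931  0.2803] ((255.5, 142.5), (47.0, 19.0), 90.0) [ 0.4398 -0.1533  0.125 ]
```

```bash
python3 -m inch '0 0 0 3.4 .6 0 0;0 0 0 3.4 .6 0 0;0 0 0 3.4 .6 0 0;0 0 0 3.4 .6 0 0;0 0 0 3.4 .6 0 0;0 0 0 3.4 .6 .4 0;0 0 0 3.4 .6 .4 0;0 0 0 3.4 .6 1 0;0 0 0 3.4 .6 1 0;0 0 0 3.4 .6 1 0;0 0 0 0 0 0 0;0 0 0 0 0 0 0'
python3 - <<'E'
from h import *
q=r.state();w=r.snapshot("wrist");cv2.imwrite("pics/w3.png",w[:,:,::-1])
c=cen(blob(w,172,6));print(q["tool_pos"],c,onz("wrist",*c[0],.1,q))
E
```

```text
t: 3.17
tool_pos: [0.4969, 0.1403, 0.2404]
eef_rot: [0.707, 0.708, -0.001, -0.0]
force: [-0.0, -0.4, -0.3]
finger_gap: 0.0002
finger_force: 0.0
[0.4969 0.1403 0.2404] ((259.5, 172.0), (38.0, 37.0), 90.0) [0.4998 0.1511 0.1   ]
```

View pics/w3.png

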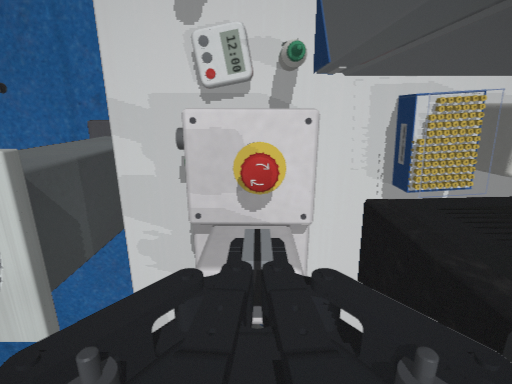

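The button is centred at (259.5,172) with clear space around it. I'll move over it and descend.

```bash
python3 -m inch '0 0 0 1.1 .3 2.5 0;0 0 0 0 0 2.5 0;0 0 0 0 0 2.5 0;0 0 0 0 0 2.5 0;0 0 0 0 0 2.2 0;0 0 0 0 0 0.8 0;0 0 0 0 0 0 0;0 0 0 0 0 0 0'; python3 -m inch '0 0 0 0 0 .2 0;0 0 0 0 0 .2 0;0 0 0 0 0 .2 0;0 0 0 0 0 0 0;0 0 0 0 0 0 0'
```

```text
t: 3.88
tool_pos: [0.5008, 0.1494, 0.1118]
eef_rot: [0.708, 0.706, 0.0, 0.0]
force: [0.8, 0.9, 0.4]
finger_gap: 0.0
finger_force: 0.0
t: 4.3
tool_pos: [0.5004, 0.1506, 0.1057]
eef_rot: [0.707, 0.707, 0.0, 0.0]
force: [-0.3, -0.4, 0.8]
finger_gap: 0.0003
finger_force: 0.0
```

```bash
python3 -m inch '0 0 0 0 0 .2 0;0 0 0 0 0 .2 0;0 0 0 0 0 0 0;0 0 0 0 0 0 0'; python3 -m inch '0 0 0 0 0 .2 0;0 0 0 0 0 .2 0;0 0 0 0 0 0 0;0 0 0 0 0 0 0'
```

```text
t: 4.63
tool_pos: [0.5006, 0.1506, 0.1015]
eef_rot: [0.707, 0.707, 0.0, 0.0]
force: [-0.1, 0.7, 3.4]
finger_gap: 0.0002
finger_force: 1.7
t: 4.97
tool_pos: [0.5006, 0.1506, 0.0975]
eef_rot: [0.707, 0.707, 0.0, 0.0]
force: [-0.4, 0.4, 5.8]
finger_gap: -0.0001
finger_force: 2.7
```

```bash
python3 -m inch '0 0 0 0 0 .1 0;0 0 0 0 0 .1 0;0 0 0 0 0 0 0;0 0 0 0 0 0 0'
```

```text
t: 5.3
tool_pos: [0.5006, 0.1506, 0.0958]
eef_rot: [0.707, 0.707, 0.0, 0.0]
force: [-0.6, 0.7, 6.8]
finger_gap: 0.0
finger_force: 3.3
```

```bash
python3 -m inch '0 0 0 0 0 .05 0;0 0 0 0 0 .05 0;0 0 0 0 0 0 0;0 0 0 0 0 0 0'
```

```text
t: 5.63
tool_pos: [0.5007, 0.1506, 0.0956]
eef_rot: [0.707, 0.707, 0.001, 0.0]
force: [-2.3, -0.7, 13.0]
finger_gap: -0.0005
finger_force: 6.5
```

```bash
python3 -m inch '0 0 0 0 0 -.25 0;0 0 0 0 0 -.25 0;0 0 0 0 0 0 0;0 0 0 0 0 0 0'; python3 -m inch '0 0 0 0 0 -1 0;0 0 0 0 0 -2.5 0;0 0 0 0 0 -2.5 0;0 0 0 0 0 -2.5 0;0 0 0 0 0 -2.5 0;0 0 0 -1 0 -3 0;0 0 0 0 0 0 0;0 0 0 0 0 0 0'
python3 - <<'E'
from h import *
q=r.state();w=r.snapshot("wrist");cv2.imwrite("pics/w4.png",w[:,:,::-1])
c=cen(blob(w,172,6));print(q["tool_pos"],c,onz("wrist",*c[0],.1,q),onz("wrist",*c[0],.095,q))
E
```

```text
t: 5.97
tool_pos: [0.4999, 0.1504, 0.0989]
eef_rot: [0.707, 0.707, -0.0, -0.0]
force: [-0.2, 0.8, -0.4]
finger_gap: -0.0003
finger_force: 0.0
t: 6.63
tool_pos: [0.5012, 0.1403, 0.2413]
eef_rot: [0.707, 0.707, 0.002, 0.001]
force: [-0.5, 1.2, 0.6]
finger_gap: 0.0004
finger_force: 0.0
[0.5012 0.1403 0.2413] ((254.48646545410156, 171.0811004638672), (36.825374603271484, 36.825374603271484), 9.462322235107422) [0.4999 0.152  0.1   ] [0.4999 0.1509 0.095 ]
```

```bash
python3 -m inch '0 0 0 -3.3 -.68 0 0;0 0 0 -3.3 -.68 0 0;0 0 0 -3.3 -.68 0 0;0 0 0 -3.3 -.68 0 0;0 0 0 -3.3 -.68 0 0;0 0 0 -3.3 -.68 0 0.6;0 0 0 -3.3 -.68 0 .6;0 0 0 -3.3 -.68 0 .6;0 0 0 -3.4 -.68 0 .6;0 0 0 0 0 0 .6;0 0 0 0 0 0 .6;0 0 0 0 0 0 .6'
python3 - <<'E'
from h import *
q=r.state();w=r.snapshot("wrist");cv2.imwrite("pics/w5.png",w[:,:,::-1])
c=cen(blob(w,7,20));print(q["tool_pos"],q["finger_gap"],c,onz("wrist",*c[0],.125,q),onz("wrist",*c[0],.12,q))
E
```

```text
t: 7.68
tool_pos: [0.4381, -0.1566, 0.2381]
eef_rot: [0.707, 0.707, -0.0, -0.002]
force: [-0.4, 0.7, 0.2]
finger_gap: 0.0512
finger_force: 0.0
[ 0.4381 -0.1566  0.2381] 0.051179365252300796 ((258.5, 185.5), (53.0, 23.0), 90.0) [ 0.4398 -0.1526  0.125 ] [ 0.4398 -0.1539  0.12  ]
```

```bash
python3 -m inch '0 0 0 -.1 .2 2.5 .6;0 0 0 0 0 2.5 .6;0 0 0 0 0 2.5 .6;0 0 0 0 0 2.5 .6;0 0 0 0 0 2 .6;0 0 0 0 0 1.3 .6;0 0 0 0 0 0 .6;0 0 0 0 0 0 .6'; python3 -m inch '0 0 0 0 0 0 0;0 0 0 0 0 0 0;0 0 0 0 0 0 0;0 0 0 0 0 0 0;0 0 0 0 0 0 0;0 0 0 0 0 0 0'
```

```text
t: 8.4
tool_pos: [0.4407, -0.1568, 0.1057]
eef_rot: [0.706, 0.708, -0.0, -0.001]
force: [0.5, 0.8, 0.4]
finger_gap: 0.0513
finger_force: 0.0
t: 8.9
tool_pos: [0.4397, -0.1583, 0.1068]
eef_rot: [0.707, 0.707, -0.001, -0.001]
force: [-4.3, -2.7, 1.6]
finger_gap: 0.0208
finger_force: 59.2
```

```bash
python3 -m inch '0 0 0 0 .08 -.87 0;0 0 0 0 .23 -.84 0;0 0 0 0 .37 -.79 0;0 0 0 0 0 0 0;0 0 0 0 0 0 0'
```

```text
t: 9.32
tool_pos: [0.4404, -0.1582, 0.1315]
eef_rot: [0.705, 0.709, -0.005, -0.006]
force: [-19.3, -9.9, 6.8]
finger_gap: 0.0209
finger_force: 60.9
```

```bash
python3 -m inch '0 0 0 0 .5 -.71 0;0 0 0 0 .62 -.62 0;0 0 0 0 .71 -.5 0;0 0 0 0 .79 -.37 0;0 0 0 0 .84 -.23 0;0 0 0 0 .87 -.08 0;0 0 0 0 0 0 0;0 0 0 0 0 0 0'
```

```text
t: 9.98
tool_pos: [0.4961, -0.1589, 0.1648]
eef_rot: [0.709, 0.706, 0.005, 0.007]
force: [2.0, 9.8, 35.2]
finger_gap: 0.0204
finger_force: 64.9
```

```bash
python3 -m inch '0 0 0 0 0 -.3 0;0 0 0 0 0 -.3 0;0 0 0 0 0 0 0;0 0 0 0 0 0 0'
python3 - <<'E'
from h import *
q=r.state();t=r.snapshot("top");s=r.snapshot("side");print(q["tool_pos"],q["force"],q["moment"])
big=lambda im,b:cv2.resize(im[b[1]:b[3],b[0]:b[2]],None,fx=5,fy=5,interpolation=cv2.INTER_CUBIC)
a=big(t,(280,140,390,200));b=big(s,(215,90,325,200))
im=np.zeros((550,1100,3),np.uint8);im[:300,:550]=a;im[:,550:]=b
cv2.imwrite("pics/crop2.png",cv2.resize(im,(800,400))[:,:,::-1])
E
```

```text
t: 10.32
tool_pos: [0.4943, -0.1587, 0.1657]
eef_rot: [0.708, 0.707, 0.002, 0.004]
force: [1.0, 4.9, 16.8]
finger_gap: 0.0206
finger_force: 62.9
[ 0.4943 -0.1587  0.1657] [ 0.9609  4.9165 16.7763] [ 0.6927 -0.1848 -0.1347]
```

View pics/crop2.png

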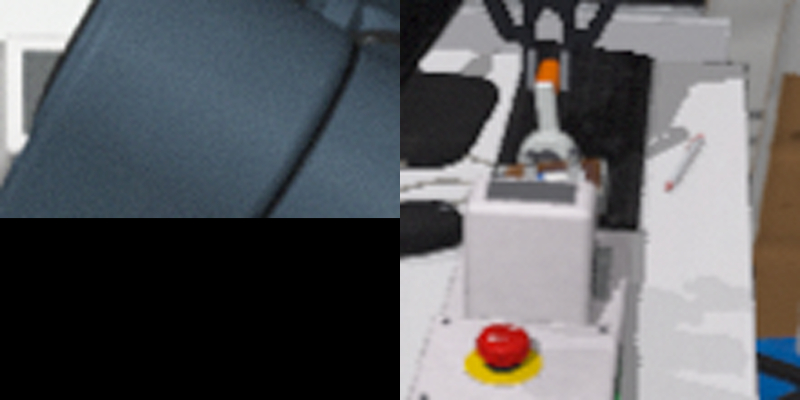

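```bash
python3 -m inch '0 0 0 0 0 -.4 0;0 0 0 0 .86 .16 0;0 0 0 0 .81 .32 0;0 0 0 0 .75 .44 0;0 0 0 0 0 0 0;0 0 0 0 0 0 0'; python3 -m inch '0 0 0 0 .66 .58 0;0 0 0 0 .55 .67 0;0 0 0 0 .42 .77 0;0 0 0 0 0 0 0;0 0 0 0 0 0 0'
```

```text
t: 10.92
tool_pos: [0.5171, -0.1587, 0.1573]
eef_rot: [0.707, 0.707, 0.001, 0.001]
force: [3.7, 2.3, 1.7]
finger_gap: 0.0203
finger_force: 62.0
t: 11.33
tool_pos: [0.5337, -0.1587, 0.137]
eef_rot: [0.707, 0.707, 0.001, 0.002]
force: [4.8, 2.7, -1.5]
finger_gap: 0.0214
finger_force: 61.8
```

Forces are small, so the circle fits. I'll continue past 180°.

```bash
python3 -m inch '0 0 0 0 .28 .82 0;0 0 0 0 .14 .86 0;0 0 0 0 0 .87 0;0 0 0 0 -.08 .5 0;0 0 0 0 0 0 0;0 0 0 0 0 0 0'
python3 - <<'E'
from h import *
q=r.state();s=r.snapshot("side");print(q["tool_pos"],q["force"])
cv2.imwrite("pics/crop3.png",cv2.resize(s[90:190,200:330],None,fx=6,fy=6,interpolation=cv2.INTER_CUBIC)[:,:,::-1])
E
```

```text
t: 11.83
tool_pos: [0.5366, -0.1588, 0.1052]
eef_rot: [0.707, 0.707, 0.001, 0.001]
force: [7.3, 0.9, -5.5]
finger_gap: 0.0208
finger_force: 61.3
[ 0.5366 -0.1588  0.1052] [ 7.3179  0.8725 -5.4731]
```

View pics/crop3.png

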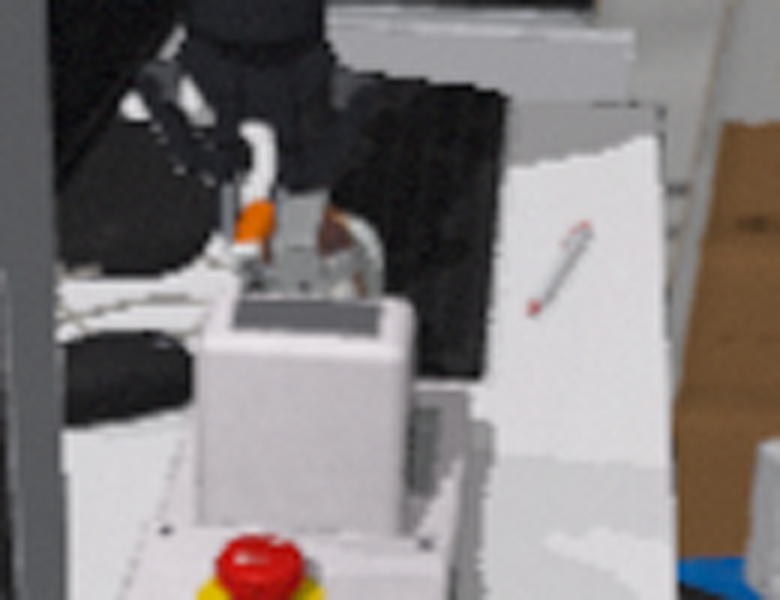

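The side crop shows the bottle's brown base pointing up behind the tower and the grip behind the axis at about 190°. I'll return over the top.

```bash
python3 -m inch '0 0 0 0 .12 -.86 0;0 0 0 0 -.03 -.87 0;0 0 0 0 -.18 -.85 0;0 0 0 0 -.32 -.81 0;0 0 0 0 -.47 -.74 0;0 0 0 0 0 0 0;0 0 0 0 0 0 0'; python3 -m inch '0 0 0 0 -.58 -.65 0;0 0 0 0 -.69 -.53 0;0 0 0 0 -.77 -.41 0;0 0 0 0 -.83 -.27 0;0 0 0 0 -.86 -.12 0;0 0 0 0 0 0 0;0 0 0 0 0 0 0'
```

```text
t: 12.47
tool_pos: [0.5268, -0.1587, 0.1481]
eef_rot: [0.707, 0.707, 0.0, 0.001]
force: [2.5, 2.0, 5.6]
finger_gap: 0.0206
finger_force: 62.6
t: 13.05
tool_pos: [0.4856, -0.1585, 0.1666]
eef_rot: [0.707, 0.707, -0.002, -0.003]
force: [-3.7, -2.5, -2.9]
finger_gap: 0.0207
finger_force: 61.6
```

```bash
python3 -m inch '0 0 0 0 -.86 .14 0;0 0 0 0 -.82 .28 0;0 0 0 0 -.77 .42 0;0 0 0 0 -.67 .55 0;0 0 0 0 0 0 0;0 0 0 0 0 0 0'; python3 -m inch '0 0 0 0 -.58 .66 0;0 0 0 0 -.44 .75 0;0 0 0 0 -.32 .81 0;0 0 0 0 -.1 .5 0;0 0 0 0 0 0 0;0 0 0 0 0 0 0'
```

```text
t: 13.55
tool_pos: [0.4547, -0.1584, 0.1536]
eef_rot: [0.707, 0.708, -0.002, -0.002]
force: [-5.2, -2.8, 3.2]
finger_gap: 0.0205
finger_force: 62.2
t: 14.05
tool_pos: [0.4392, -0.1583, 0.1255]
eef_rot: [0.706, 0.708, -0.003, -0.004]
force: [-7.9, -5.8, -2.9]
finger_gap: 0.0208
finger_force: 61.6
```

Run:
```python
import numpy as np
from scipy.optimize import least_squares as L
P=np.array([(.4397,.1068),(.4404,.1315),(.4943,.1657),(.5171,.1573),(.5337,.137),(.5366,.1052),(.5268,.1481),(.4856,.1666),(.4547,.1536),(.4392,.1255)])
for f in(lambda c:np.hypot(*(P-c[:2]).T)-.05,lambda c:np.hypot(*(P-c[:2]).T)-c[2]):
    s=L(f,[.489,.117,.05]);print(s.x,s.fun*1e3)
```

```text
[0.48821936 0.11644611 0.05      ] [-0.53106664  0.13292584 -0.37218972  0.03130672 -0.09056937 -0.32946713
 -0.09574519  0.22223944  0.03956895 -0.1515289 ]
[0.48818628 0.11674845 0.04974439] [-0.24801293  0.2669778  -0.41253726  0.0595394   0.07151259  0.02764458
 -0.00568152  0.17420117  0.04885885  0.01749733]
```

```bash
python3 -m inch '0 0 0 0 0 .5 0;0 0 0 0 .1 .4 0;0 0 0 0 .1 0 0;0 0 0 0 0 0 0;0 0 0 0 0 0 0'
```

```text
t: 14.47
tool_pos: [0.4386, -0.1582, 0.1162]
eef_rot: [0.705, 0.709, -0.004, -0.006]
force: [-14.7, -10.5, -1.5]
finger_gap: 0.0206
finger_force: 61.7
```

```bash
python3 -m inch '0 0 0 -.2 -.3 0 0;0 0 0 0 0 0 0;0 0 0 0 0 0 0'; python3 -m inch '0 0 0 0 0 0 .6;0 0 0 0 0 0 .6;0 0 0 0 0 0 .6;0 0 0 0 0 0 .6;0 0 0 0 0 0 .6;0 0 0 0 0 -2 .6;0 0 0 0 0 -3 .6;0 0 0 0 0 -3 .6;0 0 0 0 0 -3 .6;0 0 0 0 0 -3 .6;0 0 0 -1 0 0 .6;0 0 0 0 0 0 .6'
python3 - <<'E'
from h import *
q=r.state();w=r.snapshot("wrist");cv2.imwrite("pics/w6.png",w[:,:,::-1]);s=r.snapshot("side");cv2.imwrite("pics/s6.png",s[:,:,::-1])
c=cen(blob(w,7,20));g=cen(blob(s,7,20,box=(255,105,290,150)));print(q["tool_pos"],c,g,tri(ray("wrist",*c[0],q),ray("side",*g[0])))
im=np.zeros((400,800,3),np.uint8);im[:384,:400]=w[:,60:460];im[:400,400:]=cv2.resize(s[90:190,215:315],(400,400),interpolation=cv2.INTER_CUBIC)
cv2.imwrite("pics/crop6.png",im[:,:,::-1])
E
```

```text
t: 14.72
tool_pos: [0.4383, -0.1584, 0.1164]
eef_rot: [0.707, 0.707, -0.001, -0.005]
force: [-6.4, 0.9, -4.7]
finger_gap: 0.0205
finger_force: 61.5
t: 15.72
tool_pos: [0.444, -0.1725, 0.2596]
eef_rot: [0.707, 0.707, 0.0, 0.004]
force: [-0.6, 0.7, -0.4]
finger_gap: 0.0513
finger_force: 0.0
[ 0.444  -0.1725  0.2596] ((250.5, 166.0), (52.0, 21.0), 90.0) ((272.5, 124.5), (7.0, 7.0), 90.0) [ 0.4394 -0.1532  0.1339]
```

View pics/crop6.png

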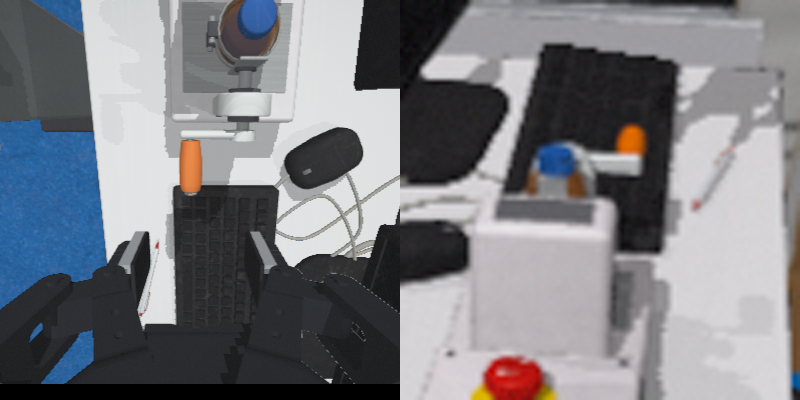

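The wrist half shows the grip at (191,167), the hub at (243,135) and the cap at (258,12). In the side half the cap is on top. I'll check the bottle's tilt numerically.

```bash
python3 -m inch '0 0 0 -3 -1 0 .6;0 0 0 -3 -1 0 .6;0 0 0 -3 -1 0 .6;0 0 0 -3 -1 0 .6;0 0 0 0 0 0 .6;0 0 0 0 0 0 .6'
python3 - <<'E'
from h import *
t0=cv2.imread("pics/top0.png")[:,:,::-1].copy();t=r.snapshot("top");cv2.imwrite("pics/t7.png",t[:,:,::-1])
s0=cv2.imread("pics/side0.png")[:,:,::-1].copy();s=r.snapshot("side")
def wc(im,h0,h1,b,s_=100,v=60):
    c=blob(im,h0,h1,s_,v,box=b);m=cv2.moments(c);return np.array([m["m10"]/m["m00"],m["m01"]/m["m00"]]),cv2.contourArea(c),cen(c)[0]
for n,im,sm in(("0",t0,s0),("now",t,s)):
    try:
        ct,_,_=wc(im,100,125,(305,150,335,185));cs,_,_=wc(sm,100,125,(240,110,275,150))
        gt,_,_=wc(im,7,20,(335,165,380,205),120,80);gs,_,_=wc(sm,7,20,(262,115,285,142),120,80)
        print(n,"cap",ct,cs,tri(ray("top",*ct),ray("side",*cs)),"grip",gt,gs,tri(ray("top",*gt),ray("side",*gs)),onz("top",*ct,.17))
    except Exception as e: print(n,e)
big=lambda im:cv2.resize(im[135:215,225:380],None,fx=5,fy=5,interpolation=cv2.INTER_CUBIC)
cv2.imwrite("pics/crop7.png",big(t)[:,:,::-1])
E
```

```text
t: 16.32
tool_pos: [0.4012, -0.2909, 0.2556]
eef_rot: [0.708, 0.706, 0.0, -0.002]
force: [-0.9, 0.7, -0.5]
finger_gap: 0.0514
finger_force: 0.0
0 cap [320.4678 168.2465] [256.3704 130.4111] [ 0.4814 -0.035   0.1644] grip [358.8472 185.3596] [272.0933 127.4089] [ 0.4399 -0.1544  0.1228] [ 0.4795 -0.034   0.17  ]
now max() iterable argument is empty
```

View pics/crop7.png

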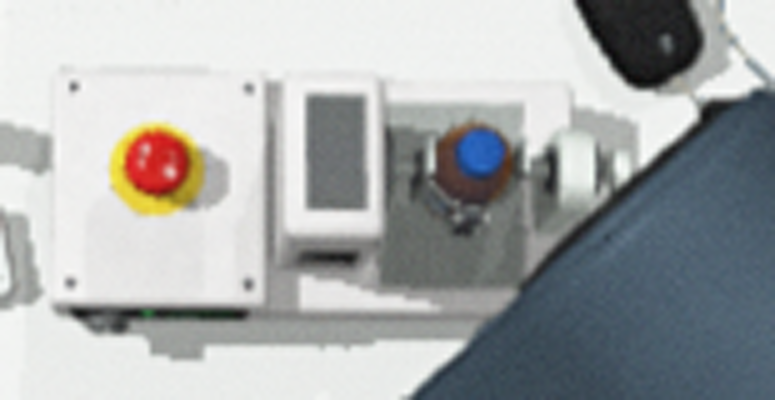

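The top crop shows the cap at (480,150), back over the axis (x ≈ 0.489), so the bottle is upright. The button is still latched. Next I'll release it.

```bash
python3 -m inch '0 0 0 3.4 .8 0 .7;0 0 0 3.4 .8 0 .7;0 0 0 3.4 .8 0 .7;0 0 0 3.4 .8 0 .7;0 0 0 3.4 .8 0 .7;0 0 0 3.4 .8 0 .7;0 0 0 3.4 .8 0 .7;0 0 0 3.4 .8 0 .7;0 0 0 3.4 .8 0 .7;0 0 0 3.4 .8 0 .7;0 0 0 3.4 .8 0 .7;0 0 0 3.4 .8 0 .7'; python3 -m inch '0 0 0 2 .2 0 .7;0 0 0 0 0 0 .7;0 0 0 0 0 0 .7'
python3 - <<'E'
from h import *
q=r.state();w=r.snapshot("wrist");cv2.imwrite("pics/w8.png",w[:,:,::-1])
c=cen(blob(w,172,6,box=(150,60,350,260)));print(q["tool_pos"],c,onz("wrist",*c[0],.095,q))
E
```

```text
t: 17.42
tool_pos: [0.4969, 0.1209, 0.257]
eef_rot: [0.706, 0.708, -0.001, -0.001]
force: [0.2, -1.1, -0.3]
finger_gap: 0.0596
finger_force: 0.0
t: 17.67
tool_pos: [0.4988, 0.1395, 0.2569]
eef_rot: [0.705, 0.709, -0.001, -0.001]
force: [-0.2, 0.4, -0.4]
finger_gap: 0.0597
finger_force: 0.0
[0.4988 0.1395 0.2569] ((257.5, 167.5), (35.0, 35.0), 90.0) [0.4996 0.1508 0.095 ]
```

```bash
python3 -m inch '0 0 0 1.1 .1 3 .7;0 0 0 0 0 3 .7;0 0 0 0 0 3 .7;0 0 0 0 0 3 .7;0 0 0 0 0 2.5 .7;0 0 0 0 0 1.5 .7;0 0 0 0 0 1 .7;0 0 0 0 0 0 .7;0 0 0 0 0 0 .7'; python3 -m inch '0 0 0 0 0 .5 .7;0 0 0 0 0 .5 .7;0 0 0 0 0 0 .7;0 0 0 0 0 0 .7'
```

```text
t: 18.47
tool_pos: [0.5013, 0.1478, 0.0876]
eef_rot: [0.707, 0.707, -0.0, -0.0]
force: [0.7, -0.1, -0.2]
finger_gap: 0.0599
finger_force: 0.0
t: 18.8
tool_pos: [0.5015, 0.1485, 0.0778]
eef_rot: [0.707, 0.707, 0.0, 0.0]
force: [0.0, -0.8, -0.4]
finger_gap: 0.0598
finger_force: 0.0
```

```bash
python3 -m inch '0 0 0 .25 -.15 .2 .7;0 0 0 0 0 0 .7;0 0 0 0 0 0 .7'; python3 -m inch '0 0 0 0 0 0 0;0 0 0 0 0 0 0;0 0 0 0 0 0 0;0 0 0 0 0 0 0;0 0 0 0 0 0 0;0 0 0 0 0 0 0'
```

```text
t: 19.05
tool_pos: [0.4997, 0.1512, 0.0756]
eef_rot: [0.707, 0.707, -0.0, -0.0]
force: [-0.6, -0.3, 0.8]
finger_gap: 0.0597
finger_force: 0.0
t: 19.55
tool_pos: [0.4991, 0.1511, 0.076]
eef_rot: [0.707, 0.707, -0.0, -0.0]
force: [-2.8, 0.3, 5.5]
finger_gap: 0.0375
finger_force: 59.4
```

```bash
python3 -m inch '0 0 .1 0 0 0 0;0 0 .1 0 0 0 0;0 0 .1 0 0 0 0;0 0 .1 0 0 0 0;0 0 .1 0 0 0 0;0 0 .1 0 0 0 0;0 0 .1 0 0 0 0;0 0 .1 0 0 0 0;0 0 0 0 0 0 0;0 0 0 0 0 0 0'; python3 -c "
from h import *
q=r.state();print(q['moment'],q['force'],R.from_quat(q['eef_rot']).as_matrix()[:,1],q['joint_pos'])"
```

```text
t: 20.38
tool_pos: [0.4999, 0.1507, 0.0762]
eef_rot: [0.927, 0.376, 0.0, 0.0]
force: [-1.1, -1.6, 4.9]
finger_gap: 0.0375
finger_force: 59.4
[-0.1518  0.2239  0.1253] [-1.0517 -1.6456  4.949 ] [ 0.6969 -0.7171  0.0006] [ 0.0789  0.635   1.8166 -0.0007  0.6897  0.8791]
```

```bash
python3 -m inch '0 0 .04 0 0 0 0;0 0 0 0 0 0 0;0 0 0 0 0 0 0;0 0 0 0 0 0 .7;0 0 0 0 0 0 .7;0 0 0 0 0 0 .7;0 0 0 0 0 0 .7;0 0 0 0 0 0 .7;0 0 0 0 0 0 .7'; python3 -m inch '0 0 0 0 0 -2 .7;0 0 0 0 0 -3 .7;0 0 0 0 0 -3 .7;0 0 0 0 0 -3 .7;0 0 0 0 0 -3 .7;0 0 0 0 0 -2 .7;0 0 0 0 0 0 .7;0 0 0 0 0 0 .7'
python3 - <<'E'
from h import *
q=r.state();w=r.snapshot("wrist");s=r.snapshot("side");print(q["tool_pos"])
c=cen(blob(w,172,6,box=(150,60,350,260)));print(c,onz("wrist",*c[0],.1,q))
s0=cv2.imread("pics/side0.png")[:,:,::-1].copy();s6=cv2.imread("pics/s6.png")[:,:,::-1].copy()
for im in(s0,s6,s):
    k=blob(im,172,6,box=(225,165,265,205));m=cv2.moments(k);print(m["m01"]/m["m00"],cv2.boundingRect(k))
o=np.zeros((400,800,3),np.uint8);o[:384,:400]=w[:,60:460];o[:400,400:]=cv2.resize(s[100:260,190:350],(400,400),interpolation=cv2.INTER_CUBIC)
cv2.imwrite("pics/crop9.png",o[:,:,::-1])
E
```

```text
t: 21.13
tool_pos: [0.4998, 0.151, 0.0754]
eef_rot: [0.934, 0.357, -0.0, -0.0]
force: [-0.1, -0.7, 0.5]
finger_gap: 0.0601
finger_force: 0.0
t: 21.8
tool_pos: [0.5004, 0.1511, 0.2366]
eef_rot: [0.934, 0.357, 0.001, 0.0]
force: [-0.9, -0.1, 0.6]
finger_gap: 0.06
finger_force: 0.0
[0.5004 0.1511 0.2366]
((256.5, 184.0), (38.0, 37.0), 90.0) [0.5008 0.1508 0.1   ]
182.95093795093794 (236, 178, 15, 11)
184.6828908554572 (236, 179, 15, 12)
182.95093795093794 (236, 178, 15, 11)
```

View pics/crop9.png

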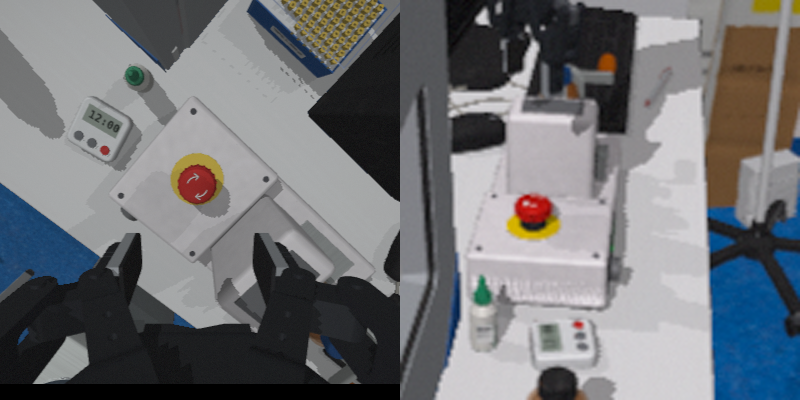

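The button has risen back to its starting height: side row 182.95, the same as at the start, against 184.7 while latched. The bottle is upright, the bystanders haven't moved, and the robot is clear.

```bash
python3 -c "
from workcell import r
print(r.job_done())"
```

```text
the job is handed in; nothing more can be done
None
```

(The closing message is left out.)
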